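Clip the heel guard onto the shoe stand

TASK

Pick up the blue heel guard and clip it onto the white shoe stand: keeping it level, press it straight down between the two black hooks until both sides click over its ends and it lies flat on the saddle. Press gently, never with more than 30 N (the hooks are brittle), then let go, and leave the other things on the sill alone.

Things in the scene. Friction and masses are not known exactly. Their poses are not given: they have to be found in the camera images.
- guard: blue plastic heel guard, 60 g, standing on the sill. Sole plate 80 (x) x 46 (y) x 14 mm; on it a D-shaped cup wall up to 48 mm height: flat sides with outer faces at y = +-23 mm (x -28 to +8), rounded to x = +31, open at -x. The plate sticks out at both x ends as tongues. Origin: centre of the underside, z up. Grip from above across the flat sides (46 mm wide, fingers closing along y)
- tongue_a (a point): underside of the heel guard at the tip of its +x tongue, (40, 0, 0) mm in the guard's frame
- tongue_b (a point): underside of the heel guard at the tip of its -x tongue, (-40, 0, 0) mm in the guard's frame
- stand: white hard-silicone shoe stand stuck fast to the sill: foot 124 (x) x 82 (y) x 22 mm, post, and a level saddle 80 x 56 mm with a black snap hook 26 mm wide at each x end. Origin: centre of the foot's underside, z up, saddle centred over it. The guard belongs flat on the saddle, its length along the stand's x (either way round fits), a tongue under each hook nose
- saddle_mid (a point): fixed point 68 mm above the stand's origin, the middle of the saddle's height range. The saddle's top face lies between 10 mm below and 10 mm above it: the height is set differently each time, locked, and NOT reported; it has to be felt. Above the saddle top: hook nose underside 15.5 mm, hook tips 40 mm. Noses 74 mm apart, their sloped upper faces widening to 90 mm at the tips
- hook_line (a point): fixed point 90 mm above the stand's origin. Pressing: the guard's underside meets the hook slopes 20 to 30 mm above the saddle top and centres itself up to 3 mm along x; the push rises to 8 to 16 N in 3 to 6 mm, falls to 2 to 6 N of rubbing while the noses slide down the tongues' 14 mm end faces, drops to none as both click over, 1 to 3 mm above the saddle; then the guard stops hard
- hook_a (a joint): bend of the hook at the stand's +x end, rad: 0 = upright at rest, grows as its nose is pushed outward, about 0.1 while a tongue passes the nose; springs back to 0 when the nose has snapped over. Spring 1.2 N m/rad, hinge 35 mm below the nose
- hook_b (a joint): the same for the hook at the stand's -x end
- jar: clear glass jar with a red twist cap, 72 mm across, 110 mm tall; origin under its centre. A bystander: leave it alone
- brush: suede brush lying bristles down: wooden back 150 x 46 mm, brass-coloured bristles, 36 mm tall; origin under its centre, x along it. A bystander: leave it alone
- tin: flat red-lidded shoe polish tin, 76 mm across, 22 mm tall; origin under its centre. A bystander: leave it alone
- plant: small plant in a terracotta pot 88 mm across, 68 mm tall, leaves up to about 110 mm; origin under its centre. A bystander: leave it alone
- mug: blue mug 78 mm across, 85 mm tall, handle at its +y side; origin under its centre. A bystander: leave it alone
- shoehorn: short shoehorn lying flat, wooden handle and steel blade, 185 x 36 mm, 8 mm tall; origin near its middle, x along it. A bystander: leave it alone

How it is judged (in metres and radians):
On the way, in this order (a step that is already met when the one before it is completed fails the run):
1. the heel guard is lifted off the sill, higher than it will finally lie (height (world z) of guard above 0.1 m), for 0.1 s.
2. the guard, centred over the stand and level, wedges both hooks outward together (value of joint each of hook_a, hook_b above 0.02 rad and horizontal distance between guard and stand below 0.01 m and angle between guard's own z axis and vertical below 0.15 rad), for 0.02 s.
At the end, for the whole second after the job is handed in: The heel guard is at rest on the saddle: the underside of both tongues 55 to 80.3 mm above the stand's origin (under the hook noses), both hooks sprung back (under 0.03 rad), guard centred within 8 mm (3 mm along the stand), along the stand within 0.12 rad, level within 0.06 rad (z of tongue_a in the frame of stand between 0.055 and 0.0803 m and z of tongue_b in the frame of stand between 0.055 and 0.0803 m and value of joint each of hook_a, hook_b below 0.03 rad and x of guard in the frame of stand between -0.003 and 0.003 m and horizontal distance between guard and stand below 0.008 m and angle between the x axis of guard and the x axis of stand, either way round below 0.12 rad and angle between guard's own z axis and vertical below 0.06 rad and linear speed of guard below 0.01 m/s); the robot touches nothing.
It fails at once if the guard is pressed on the stand or its hooks with more than 30 N (contact force between guard and stand above 30 N).
It fails at once if the robot pushes on the stand or its hooks itself with more than 30 N (contact force between any of the fingers, the arm and stand above 30 N).
It fails at once if the guard is tipped by more than 0.35 rad (angle between guard's own z axis and vertical above 0.35 rad).
It fails at once if a bystander is moved by more than 20 mm (distance of any of jar, brush, tin, plant, mug, shoehorn from where it was at the start of the episode above 0.02 m).
It also fails if it takes over 48 s, if anything falls off the work surface, if the arm or the gripper's body presses on something with over 40 N, if the wrist force passes 120 N, or if a joint passes its speed limit or range.

ROBOT

A 6-joint arm with a two-finger parallel gripper is mounted at the origin on the work surface. World frame = base frame: x ahead of the robot, y to its left, z up, the work surface at z = 0. Lengths are in mm, angles in rad, forces in N, time in s.
With the tool pointing down it reaches from about 275 to 1000 mm from the base axis. Payload 8.4 kg.
Tool frame: the origin (TCP) lies between the finger pads; the fingertips stand 22 mm ahead of it and the grasp point (between the pads) lies 3 mm ahead of it (r.nose_length is the z of the fingertips in the tool frame, in mm); z points along the fingers, y is the line along which they close (so a half turn about z gives the same grasp; the last joint's range is limited). The gripper opens to 85 mm and grips with 20 to 120 N. Pads are 22 mm wide; open, the fingers measure 114 mm over their backs; the gripper's body (76 mm by 85 mm) begins 54 mm behind the grasp point. The pads swing forward as they close: fully open they stand 13 mm farther back than shut.
Start: joints at [-1.297, 0.353, 1.633, -0, 1.155, -0.002], TCP at [170.196, -601.383, 253.281] pointing down, gripper open.
Joint ranges: [-2.63, 2.63], [-0.92, 2.1], [0.06, 2.66], [-1.3, 4.44], [0, 2.69], [-3.02, 3.02]. Speed limits (rad/s): [2.22, 2.22, 2.79, 3.14, 3.14, 3.14].

INTERFACE

Orientations are given as [roll, pitch, yaw] about the fixed x, y, z axes, in that order (R = Rz(yaw) Ry(pitch) Rx(roll)).
In Python, from rig import r, cams gives the robot as it stands.
- The arm moves only by the shell command python3 -m handwheel 'ROWS' [FORCE]. ROWS is rows parted by semicolons, their numbers by spaces, 1 to 5 of them, each of 7 numbers: a rotation vector rx, ry, rz in rad, then dx, dy, dz in mm, then the opening from 0.0 (shut) to 1.0 (fully open); each row shifts and turns the commanded pose from where the row before left it, along the tool's axes as they then stand; what a row does not reach is not made up. A row lasts 1/12 s, in which the tool goes at most 41.7 mm and 0.125 rad, less where a joint would pass 70% of its speed; a pose out of reach is approached as far as the arm can. The fingers move at their own pace and stop on an object; FORCE is the grip in N (left out, the last holds). Time passes only in rows, so rows that do not move let the fingers close. It prints the time, the measured TCP pose, the force, the opening and the grip force at its end.
- r.sense(): the state, without advancing time (a new reading comes with each control period).
- cams.grab_frame(name): name is "side" or "top"; returns the picture (400x640x3 uint8, red, green, blue); there is no depth.
- cams.camera_params(name): a dict with "fx", "fy", "cx", "cy" (pixels), "dist_coeffs" ([k1, k2, p1, p2, k3] as OpenCV has them; the pictures are not rectified), "rvec" (rotation vector, rad) and "tvec" (3), from world to camera coordinates, as OpenCV has them. Camera axes: x right, y down, z forward; pixel columns grow to the right and rows downward; lengths in mm; the calibration is good to about 2 mm. A picture is of the moment at which its call begins. camera_params takes no time and is no camera call.
- r.sign_off(): hands the job in; it is judged then, once.
The state is a dict: "clock": time; "qpos": joint angles; "qvel": joint speeds; "joint_efforts": joint torques, N m; "eef_pos": TCP position; "tcp_rot": TCP orientation; "contact_force": force on the tool from outside, world axes, zero at the start; "wrist_torque": the same for the moment, N m; "opening": opening from 0.0 (shut) to 1.0 (fully open); "grasp_force": force on a finger pad.
Only numpy, scipy, OpenCV 4.12 (cv2) and the standard library are available. Lean on these libraries where they do the work, as an engineer would, in place of code of your own. Each camera call takes 0.05 s, during which the arm holds its last target. There are 200 camera calls.

## Working session

There is one attempt and no reset: what is moved stays moved. The work goes in short steps, Python scripts to look and compute and a shell command to move; the robot and the scene stay as the last step left them, time stands still between calls to the robot, and variables do not carry over. Pictures are saved under pics/ and viewed, at most 10 in all, crops included, and the job is handed in when it is done.

```bash
ls; mkdir -p pics
python3 - <<'E'
from rig import r,cams
import cv2
for n in("top","side"):
    cv2.imwrite(f"pics/{n}0.png",cams.grab_frame(n)[:,:,::-1]); print(cams.camera_params(n))
print(r.sense())
E
```

```text
pics
{'fx': 435.86951495451723, 'fy': 435.86951495451723, 'cx': 310.1432613693913, 'cy': 200.32434662506915, 'dist_coeffs': array([0.04005767, 0.        , 0.        , 0.        , 0.        ]), 'rvec': array([ 2.14278953, -2.16660505,  0.1068142 ]), 'tvec': array([  28.9528234 ,  584.879941  , 1395.33623968])}
{'fx': 429.5639357698425, 'fy': 429.5639357698425, 'cx': 326.7476490069047, 'cy': 206.74079198083905, 'dist_coeffs': array([-0.03505733,  0.        ,  0.        ,  0.        ,  0.        ]), 'rvec': array([ 0.56276902, -2.4744076 ,  1.44929144]), 'tvec': array([538.40779131, 201.99568817, 932.1260123 ])}
{'clock': 0.1, 'qpos': array([-1.29740473e+00,  3.53583230e-01,  1.63404412e+00,  1.49096043e-05,
        1.15520866e+00, -2.38302510e-03]), 'qvel': array([-5.29851472e-04, -1.92105236e-03, -1.44047345e-03,  9.28030991e-04,
        6.99648383e-05, -1.01337670e-04]), 'joint_efforts': array([ 2.17550401e-04, -6.06357336e+01, -3.42820573e+01, -4.31999047e-05,
        3.91292080e-03,  3.14839235e-05]), 'eef_pos': array([ 170.09077053, -601.00065785,  252.64072422]), 'tcp_rot': array([-3.14034933e+00, -1.65958969e-05,  2.75768581e-01]), 'contact_force': array([-0.05750832,  1.30762872, -0.1380173 ]), 'wrist_torque': array([-0.06046099,  0.04304387,  0.00794025]), 'grasp_force': 0.0, 'opening': 1.0010366093942926}
```

View pics/top0.png

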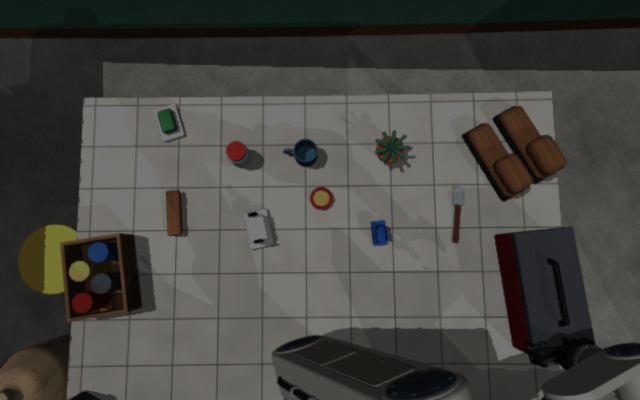

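View pics/side0.png

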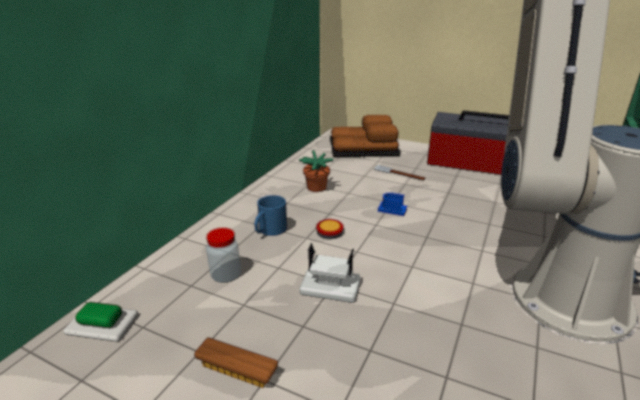

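The top view shows the guard at (380,233) and the stand at (258,228). The side view shows them at (392,205) and (331,277). Next I'll zoom in on both and set up ray casting.

```bash
cat > h.py <<'E'
import numpy as np,cv2
from rig import r,cams
def cam(n):
    p=cams.camera_params(n);K=np.array([[p["fx"],0,p["cx"]],[0,p["fy"],p["cy"]],[0,0,1]])
    return K,p["dist_coeffs"],np.array(p["rvec"]),np.array(p["tvec"])
def ray(n,uv):
    K,d,rv,t=cam(n);R=cv2.Rodrigues(rv)[0]
    q=cv2.undistortPoints(np.float64(uv).reshape(-1,1,2),K,d)[:,0]
    return -R.T@t,np.c_[q,np.ones(len(q))]@R
def plane(n,uv,z):
    o,D=ray(n,uv);return o+D*((z-o[2])/D[:,2])[:,None]
def proj(n,P):
    K,d,rv,t=cam(n);return cv2.projectPoints(np.float64(P).reshape(-1,1,3),rv,t,K,d)[0][:,0]
E
python3 - <<'E'
from h import *
t=cv2.imread("pics/top0.png");s=cv2.imread("pics/side0.png")
def c(im,u,v,w,h): return cv2.resize(im[v:v+h,u:u+w],(400,300),interpolation=cv2.INTER_CUBIC)
a=np.hstack([c(t,218,198,80,60),c(t,340,203,80,60)]);b=np.hstack([c(s,285,235,100,75),c(s,352,175,80,60)])
cv2.imwrite("pics/z.png",np.clip(np.vstack([a,b])*1.5,0,255))
for n,im in(("top",t),("side",s)):
    h=cv2.cvtColor(im,cv2.COLOR_BGR2HSV);m=cv2.inRange(h,(105,150,60),(125,255,255))
    k,_,st,ce=cv2.connectedComponentsWithStats(m)
    for i in range(1,k):
        if st[i,4]>40:
            pts=np.argwhere(_==i)[:,::-1].astype(np.float32);print(n,st[i],ce[i],cv2.boxPoints(cv2.minAreaRect(pts)).tolist())
print(plane("top",[[380,233],[258,228]],20),plane("side",[[392,205],[331,277]],20))
E
```

```text
top [371 221  18  24 292] [379.32534247 232.9760274 ] [[370.8599548339844, 222.0199737548828], [385.5599670410156, 219.9199676513672], [388.8599548339844, 243.0199737548828], [374.1599426269531, 245.11997985839844]]
top [ 88 242  20  20 319] [ 97.53918495 251.77115987] [[88.0, 242.0], [107.0, 242.0], [107.0, 261.0], [88.0, 261.0]]
side [379 194  27  21 422] [392.63507109 204.07582938] [[378.39202880859375, 210.34400939941406], [381.864013671875, 191.2480010986328], [407.55999755859375, 195.9199981689453], [404.0880126953125, 215.01600646972656]]
[[ 476.47332786 -204.65335298   20.        ]
 [ 497.14660789  195.23868213   20.        ]] [[ 478.95963927 -197.42097203   20.        ]
 [ 499.04500178  182.32097539   20.        ]][ WARN:0@0.335] global loadsave.cpp:1063 imwrite_ Unsupported depth image for selected encoder is fallbacked to CV_8U.
```

View pics/z.png

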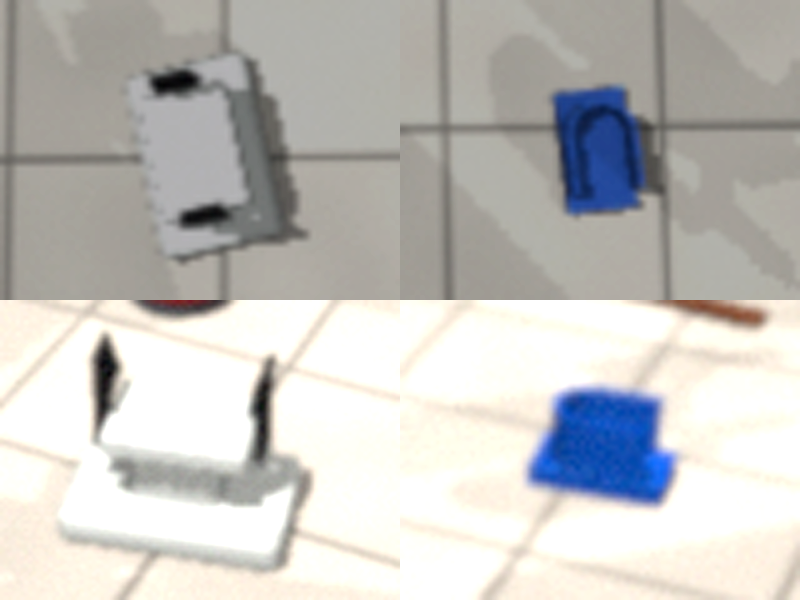

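The zoomed crops show the guard with its cup's round end towards image-up (+x world). The stand's long axis runs along the line through the hooks, at (253,214) and (259,241) in the top view. I'll use the corners and hook blobs to get poses.

Run:
```python
from h import *
np.set_printoptions(precision=1,suppress=True)
T=lambda pts,o,s:[[x/s+o[0]-.4,y/s+o[1]-.4] for x,y in pts]
g=T([(155,92),(225,87),(167,214),(240,207)],(340,203),5)
P=plane("top",g,14);print("guard",P[:,:2],P.mean(0)); e=(P[0]-P[2]+P[1]-P[3])[:2]/2;print(np.linalg.norm(e),np.arctan2(e[1],e[0]),np.linalg.norm(P[0]-P[1]),np.linalg.norm(P[2]-P[3]))
# side: plate bottom front-left, front right etc (z=0 / 14)
gs=T([(128,485-300),(258,503-300)],(352,175),5);print("side bottom",plane("side",gs,0))
f=T([(128,75),(245,53),(175,258),(283,235)],(218,198),5)
F=plane("top",f,22);print("foot",F[:,:2],F.mean(0));e=(F[0]-F[2]+F[1]-F[3])[:2]/2;print(np.linalg.norm(e),np.arctan2(e[1],e[0]),np.linalg.norm(F[0]-F[1]),np.linalg.norm(F[2]-F[3]))
fs=T([(62,225),(275,265)],(285,235),4);print("side foot bottom",plane("side",fs,0))
for n,im,(u,v,w,h) in(("top",cv2.imread("pics/top0.png"),(238,203,45,50)),("side",cv2.imread("pics/side0.png"),(300,240,60,45))):
    c=im[v:v+h,u:u+w].max(2);k,l,st,ce=cv2.connectedComponentsWithStats((c<60).astype(np.uint8))
    for i in range(1,k):
        if st[i,4]>8: 
            q=ce[i]+[u,v];print(n,st[i],q)
            if n=="top":print(plane(n,q,98),plane(n,q,108))
            else:
                yy,xx=np.where(l==i);j=yy==yy.min();print("tip",xx[j].mean()+u,yy.min()+v)
```

```text
guard [[ 516.5 -175.8]
 [ 519.3 -221.8]
 [ 436.4 -181.5]
 [ 440.6 -229.2]] [ 478.2 -202.1   14. ]
79.62466486656425 0.08202545617062644 46.11195960740413 47.879286907934876
side bottom [[ 515.5 -175.2    0. ]
 [ 440.5 -188.4    0. ]]
foot [[548.4 244.1]
 [562.1 166.8]
 [428.  212.3]
 [442.2 141.7]] [495.2 191.2  22. ]
123.42910294377151 0.2323494560772271 78.47154716516496 72.02847462182656
side foot bottom [[550.7 233.7   0. ]
 [431.5 212.5   0. ]]
top [10  9 10  5 39] [252.6 214.1]
[[536.7 201.8  98. ]] [[535.8 200.3 108. ]]
top [33 22  4 17 24] [272.5 232.4]
[[478.8 139.5  98. ]] [[478.4 138.5 108. ]]
top [16 36 10  4 33] [258.7 240.7]
[[453.7 182.2  98. ]] [[453.4 180.9 108. ]]
side [ 9  6  5 19 59] [310.7 253.9]
tip 311.0 246
side [49 14  3 21 48] [350.1 264. ]
tip 351.0 254
```

```bash
cat >> h.py <<'E'
from scipy.spatial.transform import Rotation as Ro
def go(x,y,z,yaw):
    s=r.sense();R=Ro.from_euler("xyz",s["tcp_rot"]);p=s["eef_pos"]
    G=Ro.from_euler("xyz",[np.pi,0,yaw])
    rv=(R.inv()*G).as_rotvec()
    print("t",round(s["clock"],2),"pos",p.round(1),"rot",s["tcp_rot"].round(4),"F",s["contact_force"].round(2),"M",s["wrist_torque"].round(2),"open",round(s["opening"],3),"grip",round(s["grasp_force"],1))
    print("rotvec",rv.round(4),"delta now",R.inv().apply(np.array([x,y,z])-p).round(1),"after turn",G.inv().apply(np.array([x,y,z])-p).round(1))
E
python3 -m handwheel '0 0 0.098 0 0 0 1; 0 0 0.098 0 0 0 1; 0 0 0 26 -29 8 1; 0 0 0 26 -29 8 1; 0 0 0 26 -29 8 1' 25
python3 -m handwheel '0 0 0 26 -29 8 1; 0 0 0 26 -29 8 1; 0 0 0 26 -29 8 1; 0 0 0 26 -29 8 1; 0 0 0 26 -29 8 1'
python3 - <<'E'
from h import *
go(474.2,-202.4,150,.08)
s=cv2.imread("pics/side0.png")
np.set_printoptions(precision=1,suppress=True)
for z in(93,108,118): print(z,plane("side",[[311,245.5],[351,253.5]],z)[:,:2].tolist())
E
```

```text
clock: 0.52
eef_pos: [241.2, -507.3, 228.6]
tcp_rot: [-3.141, 0.0, 0.078]
contact_force: [0.6, -0.5, 0.2]
opening: 1.001
grasp_force: 0.0
clock: 0.93
eef_pos: [359.6, -351.8, 188.8]
tcp_rot: [-3.141, 0.0, 0.079]
contact_force: [1.1, -0.2, -0.1]
opening: 1.003
grasp_force: 0.0
t 0.93 pos [ 359.6 -351.8  188.8] rot [-3.1414e+00  1.0000e-04  7.9500e-02] F [ 1.08 -0.24 -0.12] M [ 0.01  0.01 -0.01] open 1.003 grip 0.0
rotvec [-0.0001  0.0001 -0.0005] delta now [ 126.1 -139.8   38.8] after turn [ 126.1 -139.8   38.8]
93 [[547.0356795257363, 185.13264049265536], [456.1701071925622, 174.59788751394967]]
108 [[536.8395849922348, 204.44357870765623], [448.51024381582647, 194.20287074564249]]
118 [[530.0421886365671, 217.31753751765677], [443.4036682313359, 207.272859566771]]
```

```bash
python3 -m handwheel '0 0 0 30 -28 9 1; 0 0 0 30 -28 9 1; 0 0 0 20 -28 9 1; 0 0 0 0 0 0 1; 0 0 0 0 0 0 1'
python3 - <<'E'
from h import *
go(474.2,-202.4,150,.08)
im=np.float32([cams.grab_frame("top") for _ in range(4)]).mean(0).astype(np.uint8)[:,:,::-1];sd=np.float32([cams.grab_frame("side") for _ in range(4)]).mean(0).astype(np.uint8)[:,:,::-1]
cv2.imwrite("pics/t1.png",im);cv2.imwrite("pics/s1.png",sd)
def c(im,u,v,w,h,W=400,H=300): return cv2.resize(im[v:v+h,u:u+w],(W,H),interpolation=cv2.INTER_CUBIC)
b=np.hstack([c(im,228,198,60,60,400,400),c(sd,295,240,70,70,400,400)])
cv2.imwrite("pics/z1.png",cv2.convertScaleAbs(b,alpha=1.0))
E
```

```text
clock: 1.35
eef_pos: [431.9, -262.2, 161.7]
tcp_rot: [-3.141, 0.001, 0.083]
contact_force: [0.4, -1.2, -0.5]
opening: 0.999
grasp_force: 0.0
t 1.35 pos [ 431.9 -262.2  161.7] rot [-3.1406e+00  1.5000e-03  8.3400e-02] F [ 0.36 -1.25 -0.53] M [-0.06  0.04 -0.02] open 0.999 grip 0.0
rotvec [-0.001   0.0015  0.0034] delta now [ 47.1 -56.1  11.7] after turn [ 46.9 -56.3  11.7]
```

View pics/z1.png

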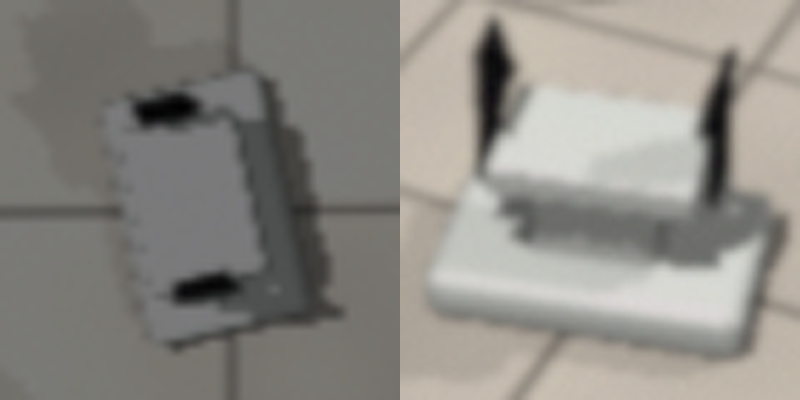

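View pics/s1.png

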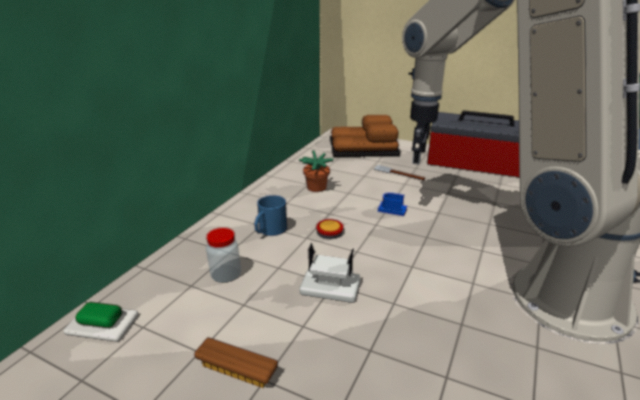

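The crops show the stand clearly: hooks at both ends, and the foot and saddle edges usable for yaw. The side view shows the arm clear of everything. I'll estimate the stand's yaw from several edges while moving on.

```bash
python3 -m handwheel '0 0 0 24 -28 6 1; 0 0 0 23 -28 6 1; 0 0 0 0 0 0 1; 0 0 0 0 0 0 1; 0 0 0 0 0 0 1'
python3 - <<'E'
from h import *
go(474.2,-202.4,75,.08)
def yaw(n,a,b,z):
    o,s=((228,198),60/400) if n=="top" else ((295,240),70/400)
    q=[[x*s+o[0]-.4,y*s+o[1]-.4] for x,y in(a,b)]
    P=plane(n,q,z)[:,:2];d=P[0]-P[1];print(n,z,P.round(0).tolist(),np.linalg.norm(d).round(1),np.arctan2(d[1],d[0]).round(3))
yaw("top",(265,85),(300,300),22)
yaw("top",(240,125),(265,265),62)
yaw("top",(108,105),(250,72),22)
yaw("top",(170,345),(310,315),22)
yaw("top",(167,107),(206,286),103)
yaw("side",(435,305),(735,355),0)
yaw("side",(430,285),(745,330),22)
yaw("side",(490,175),(700,200),62)
yaw("side",(530,90),(705,110),62)
yaw("side",(493,20),(729,52),102)
yaw("side",(475,185),(430,285),22)
yaw("side",(772,200),(745,330),22)
E
```

```text
clock: 2.17
eef_pos: [473.8, -204.6, 150.4]
tcp_rot: [3.141, 0.0, 0.08]
contact_force: [0.6, 0.3, 0.5]
opening: 1.001
grasp_force: 0.0
t 2.17 pos [ 473.8 -204.6  150.4] rot [3.1415e+00 4.0000e-04 8.0300e-02] F [0.64 0.28 0.53] M [ 0.01 -0.04  0.03] open 1.001 grip 0.0
rotvec [0.0001 0.0004 0.0003] delta now [ 0.6 -2.2 75.4] after turn [ 0.6 -2.2 75.4]
top 22 [[555.0, 164.0], [449.0, 147.0]] 107.6 0.162
top 62 [[532.0, 172.0], [465.0, 160.0]] 68.3 0.179
top 22 [[546.0, 242.0], [561.0, 172.0]] 72.0 1.789
top 22 [[428.0, 211.0], [441.0, 142.0]] 70.0 1.77
top 103 [[538.0, 201.0], [454.0, 182.0]] 85.5 0.219
side 0 [[407.0, 172.0], [294.0, 150.0]] 114.5 0.195
side 22 [[405.0, 187.0], [291.0, 160.0]] 117.0 0.228
side 62 [[392.0, 163.0], [316.0, 144.0]] 77.7 0.254
side 62 [[395.0, 105.0], [330.0, 88.0]] 68.1 0.252
side 102 [[408.0, 122.0], [321.0, 104.0]] 89.0 0.207
side 22 [[410.0, 122.0], [405.0, 187.0]] 65.1 -1.491
side 22 [[300.0, 80.0], [291.0, 160.0]] 81.0 -1.452
```

```bash
python3 -m handwheel '0 0 0 0 -2 35 1; 0 0 0 0 0 35 1; 0 0 0 0 0 28 1; 0 0 0 0 0 19 1; 0 0 0 0 0 0 1'
python3 -m handwheel '0 0 0 0 0 0 1; 0 0 0 0 0 0 1; 0 0 0 0 0 0 1'
python3 - <<'E'
from h import *
go(474.2,-202.4,33,.08)
def yaw(n,a,b,z):
    o,s=((295,240),70/400)
    q=[[(x-400)*s+o[0]-.4,y*s+o[1]-.4] for x,y in(a,b)]
    P=plane(n,q,z)[:,:2];d=P[0]-P[1];print(n,z,P.round(0).tolist(),np.linalg.norm(d).round(1),np.arctan2(d[1],d[0]).round(3))
yaw("side",(435,305),(735,355),0)
yaw("side",(430,285),(745,330),22)
yaw("side",(490,175),(700,200),62)
yaw("side",(530,90),(705,110),62)
yaw("side",(493,18),(729,52),102)
yaw("side",(475,185),(430,285),22)
yaw("side",(772,200),(745,330),22)
im=cams.grab_frame("top")[:,:,::-1];sd=cams.grab_frame("side")[:,:,::-1]
c=lambda im,u,v:cv2.resize(im[v:v+60,u:u+60],(400,400),interpolation=cv2.INTER_CUBIC)
cv2.imwrite("pics/z2.png",np.hstack([c(im,350,200),c(sd,365,165)]))
E
```

```text
clock: 2.58
eef_pos: [471.0, -202.5, 30.4]
tcp_rot: [-3.139, 0.005, 0.078]
contact_force: [0.3, 0.8, -0.3]
opening: 0.999
grasp_force: 0.0
clock: 2.83
eef_pos: [474.8, -203.2, 35.0]
tcp_rot: [3.14, -0.002, 0.079]
contact_force: [-0.2, -0.3, 0.1]
opening: 1.003
grasp_force: 0.0
t 2.83 pos [ 474.8 -203.2   35. ] rot [ 3.1403e+00 -2.3000e-03  7.9200e-02] F [-0.18 -0.26  0.11] M [ 0.01 -0.02 -0.01] open 1.003 grip 0.0
rotvec [ 0.0012 -0.0023 -0.0008] delta now [-0.5 -0.9  2. ] after turn [-0.5 -0.9  2. ]
side 0 [[546.0, 239.0], [431.0, 215.0]] 117.8 0.206
side 22 [[540.0, 252.0], [424.0, 224.0]] 119.9 0.238
side 62 [[527.0, 229.0], [450.0, 208.0]] 79.4 0.261
side 62 [[537.0, 174.0], [470.0, 156.0]] 69.5 0.259
side 102 [[546.0, 187.0], [456.0, 169.0]] 91.8 0.202
side 22 [[553.0, 191.0], [540.0, 252.0]] 62.5 -1.363
side 22 [[443.0, 149.0], [424.0, 224.0]] 78.0 -1.32
```

View pics/z2.png

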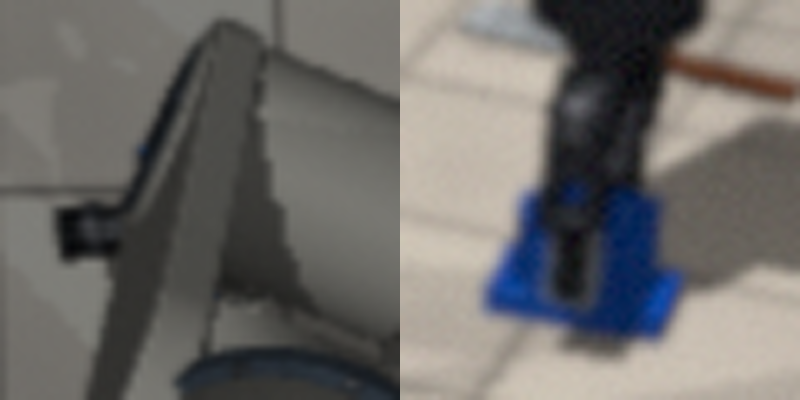

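The side crop shows the finger at (570,265), straddling the guard's flat side as intended. Closing now.

```bash
python3 -m handwheel '0 0 0 0 0 0 0; 0 0 0 0 0 0 0; 0 0 0 0 0 0 0; 0 0 0 0 0 0 0; 0 0 0 0 0 0 0' 60
python3 -m handwheel '0 0 0 0 0 0 0; 0 0 0 0 0 0 0; 0 0 0 0 0 0 0; 0 0 0 0 0 0 0; 0 0 0 0 0 0 0'
python3 -c "
from h import *
go(474.2,-202.4,33,.08)"
```

```text
clock: 3.35
eef_pos: [474.2, -202.4, 33.9]
tcp_rot: [3.141, -0.0, 0.08]
contact_force: [-1.8, 0.8, 6.1]
opening: 0.533
grasp_force: 61.7
clock: 3.77
eef_pos: [474.2, -202.4, 33.9]
tcp_rot: [3.141, -0.001, 0.08]
contact_force: [-0.2, 1.1, 6.2]
opening: 0.532
grasp_force: 61.7
t 3.77 pos [ 474.2 -202.4   33.9] rot [ 3.1413e+00 -5.0000e-04  7.9900e-02] F [-0.22  1.11  6.24] M [0.01 0.14 0.02] open 0.532 grip 61.7
rotvec [ 0.0003 -0.0005 -0.0001] delta now [ 0.  -0.   0.9] after turn [ 0.  -0.   0.9]
```

```bash
python3 -m handwheel '0 0 0 0 0 -20 0; 0 0 0 0 0 -40 0; 0 0 0 0 0 -40 0; 0 0 0 0 0 -40 0; 0 0 0 0 0 -26 0'
python3 -m handwheel '0 0 0 0 0 0 0; 0 0 0 0 0 0 0; 0 0 0 0 0 0 0; 0 0 0 0 0 0 0; 0 0 0 0 0 0 0'
python3 - <<'E'
from h import *
c=4;psi=.215
go(495.2-c*np.cos(psi),191.3-c*np.sin(psi),200,psi)
im=cams.grab_frame("top")[:,:,::-1];sd=cams.grab_frame("side")[:,:,::-1];cv2.imwrite("pics/t3.png",im);cv2.imwrite("pics/s3.png",sd)
print(proj("side",[478,-202,166]))
u,v=proj("side",[478,-202,166])[0].astype(int)-40
cc=lambda im,u,v:cv2.resize(im[v:v+80,u:u+80],(500,500),interpolation=cv2.INTER_CUBIC)
cv2.imwrite("pics/z3.png",cc(sd,u,v))
E
```

```text
clock: 4.18
eef_pos: [474.6, -202.6, 203.1]
tcp_rot: [3.14, -0.003, 0.08]
contact_force: [1.2, -0.8, -0.1]
opening: 0.53
grasp_force: 61.5
clock: 4.6
eef_pos: [473.0, -202.0, 197.9]
tcp_rot: [-3.14, 0.003, 0.08]
contact_force: [-0.7, 0.1, -1.1]
opening: 0.531
grasp_force: 61.5
t 4.6 pos [ 473.  -202.   197.9] rot [-3.1402e+00  2.6000e-03  7.9800e-02] F [-0.73  0.13 -1.07] M [0.05 0.   0.05] open 0.531 grip 61.5
rotvec [-0.0016  0.0025 -0.1352] delta now [  49.5 -389.7   -1.7] after turn [ 101.6 -379.5   -2.1]
[[396.97334953 158.29999102]]
```

View pics/z3.png

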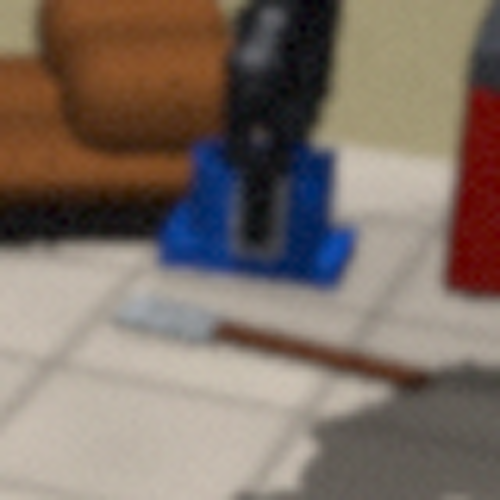

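The guard is held level, with the finger at (258,230) close to mid-length. Moving over the stand.

```bash
python3 -m handwheel '0 0 -0.068 0 0 0 0; 0 0 -0.067 0 0 0 0; 0 0 0 10 -38 0 0; 0 0 0 10 -38 0 0; 0 0 0 10 -38 0 0'
python3 -m handwheel '0 0 0 10 -38 0 0; 0 0 0 10 -38 0 0; 0 0 0 10 -38 0 0; 0 0 0 10 -38 0 0; 0 0 0 10 -38 0 0'
python3 -m handwheel '0 0 0 10 -38 0 0; 0 0 0 10 -38 0 0; 0 0 0 0 0 0 0; 0 0 0 0 0 0 0; 0 0 0 0 0 0 0'
python3 -m handwheel '0 0 0 0 0 0 0; 0 0 0 0 0 0 0; 0 0 0 0 0 0 0'
python3 - <<'E'
from h import *
c=4;psi=.215
go(495.2-c*np.cos(psi),191.3-c*np.sin(psi),165,psi)
E
```

```text
clock: 5.12
eef_pos: [478.4, -83.8, 198.8]
tcp_rot: [-3.141, 0.001, 0.213]
contact_force: [0.1, 0.0, -0.3]
opening: 0.532
grasp_force: 61.7
clock: 5.53
eef_pos: [486.7, 113.6, 198.9]
tcp_rot: [3.142, 0.001, 0.215]
contact_force: [1.4, 0.1, -0.9]
opening: 0.533
grasp_force: 61.7
clock: 5.95
eef_pos: [490.0, 190.0, 198.7]
tcp_rot: [3.141, 0.002, 0.216]
contact_force: [-0.1, -0.9, -0.1]
opening: 0.533
grasp_force: 61.9
clock: 6.2
eef_pos: [490.6, 189.1, 199.4]
tcp_rot: [3.141, 0.0, 0.213]
contact_force: [-0.4, 0.5, 0.2]
opening: 0.533
grasp_force: 61.9
t 6.2 pos [490.6 189.1 199.4] rot [3.1415e+00 2.0000e-04 2.1300e-01] F [-0.4   0.48  0.22] M [ 0.02  0.02 -0.  ] open 0.533 grip 61.9
rotvec [ 0.0001  0.0002 -0.002 ] delta now [ 1.  -1.2 34.4] after turn [ 1.  -1.2 34.4]
```

Down to just above the hook tips, then check alignment from both cameras.

```bash
python3 -m handwheel '0 0 0 1 -1 20 0; 0 0 0 0 0 20 0; 0 0 0 0 0 0 0; 0 0 0 0 0 0 0; 0 0 0 0 0 0 0'
python3 -m handwheel '0 0 0 0 0 0 0; 0 0 0 0 0 0 0; 0 0 0 0 0 0 0'
python3 - <<'E'
from h import *
c=4;psi=.215
go(495.2-c*np.cos(psi),191.3-c*np.sin(psi),160,psi)
sd=np.float32([cams.grab_frame("side") for _ in range(4)]).mean(0).astype(np.uint8)[:,:,::-1];im=cams.grab_frame("top")[:,:,::-1]
cv2.imwrite("pics/s4.png",sd);cv2.imwrite("pics/t4.png",im)
cv2.imwrite("pics/z4.png",cv2.resize(sd[210:310,275:385],(660,600),interpolation=cv2.INTER_CUBIC))
E
```

```text
clock: 6.62
eef_pos: [491.8, 191.1, 160.2]
tcp_rot: [-3.142, -0.0, 0.214]
contact_force: [0.1, 0.5, -0.4]
opening: 0.53
grasp_force: 61.8
clock: 6.87
eef_pos: [491.8, 191.5, 160.3]
tcp_rot: [-3.141, -0.001, 0.215]
contact_force: [0.9, -0.8, -0.4]
opening: 0.533
grasp_force: 61.8
t 6.87 pos [491.8 191.5 160.3] rot [-3.1414e+00 -1.4000e-03  2.1470e-01] F [ 0.87 -0.81 -0.42] M [0.   0.07 0.01] open 0.533 grip 61.8
rotvec [-0.0002 -0.0014 -0.0003] delta now [-0.7  1.   0.3] after turn [-0.7  1.   0.3]
```

View pics/z4.png

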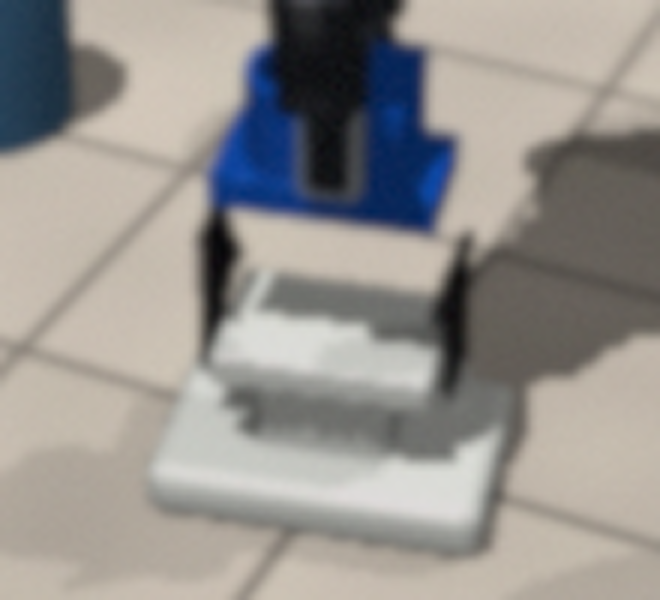

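The guard (near lower corners at (212,198) and (432,230) in the crop) hovers above the hooks and saddle (near corners about (213,365) and (437,392)). Comparing midpoints along the stand axis.

Run:
```python
from h import *
psi=.215;ex=np.array([np.cos(psi),np.sin(psi)]);ey=np.array([-ex[1],ex[0]]);O=np.array([495.2,191.3])
def q(l,a,b,z):
    P=plane("side",[[x/6+275-.4,y/6+210-.4] for x,y in(a,b)],z)[:,:2];d=P[0]-P[1];m=P.mean(0)-O
    print(l,z,"len",np.linalg.norm(d).round(1),"yaw",np.arctan2(d[1],d[0]).round(3),"mid in stand x,y",(m@ex).round(1),(m@ey).round(1))
q("guard near bottom edge y+23",(212,200),(432,231),126.4)
for z in(58,63,68,73): q("saddle near edge top y+28",(213,362),(437,388),z)
for z in(58,63,68,73): q("saddle far edge y-28",(262,270),(455,295),z)
q("foot near bottom y+41",(155,505),(478,553),0)
q("foot near top",(155,480),(483,527),22)
# automatic: black hook in side frame before guard
s=cv2.imread("pics/s1.png");
t=cv2.imread("pics/t4.png");h=cv2.cvtColor(t,cv2.COLOR_BGR2HSV);m=cv2.inRange(h,(105,150,40),(125,255,255))
k,l,st,ce=cv2.connectedComponentsWithStats(m)
for i in range(1,k):
    if st[i,4]>5 and 200<ce[i][0]<320: print("top blue",st[i],ce[i],plane("top",ce[i],140))
# hook nose points in both hook shapes: triangulate hook base? widest points (noses) z=saddle+15..
```

```text
guard near bottom edge y+23 126.4 len 77.8 yaw 0.208 mid in stand x,y 2.0 21.5
saddle near edge top y+28 58 len 81.2 yaw 0.265 mid in stand x,y 0.3 21.8
saddle near edge top y+28 63 len 80.5 yaw 0.265 mid in stand x,y -1.1 28.0
saddle near edge top y+28 68 len 79.8 yaw 0.265 mid in stand x,y -2.5 34.3
saddle near edge top y+28 73 len 79.1 yaw 0.265 mid in stand x,y -3.9 40.5
saddle far edge y-28 58 len 73.9 yaw 0.234 mid in stand x,y 0.6 -35.6
saddle far edge y-28 63 len 73.3 yaw 0.234 mid in stand x,y -0.8 -28.9
saddle far edge y-28 68 len 72.6 yaw 0.234 mid in stand x,y -2.2 -22.1
saddle far edge y-28 73 len 72.0 yaw 0.234 mid in stand x,y -3.6 -15.4
foot near bottom y+41 0 len 119.9 yaw 0.232 mid in stand x,y -0.2 37.7
foot near top 22 len 118.9 yaw 0.237 mid in stand x,y -3.5 48.8
top blue [249 238   4   2   6] [250.83333333 238.66666667] [[458.99360384 200.38452247 140.        ]]
```

Saddle top comes out at about 63 mm: its near and far edges fit ±28 mm at that height. The guard sits about 2.5 mm too far in +x and needs about +0.02 rad yaw. Correct, then approach.

```bash
python3 -m handwheel '0 0 -0.02 -2.5 0 10 0; 0 0 0 0 0 12 0; 0 0 0 0 0 8 0; 0 0 0 0 0 0 0; 0 0 0 0 0 0 0'
python3 -m handwheel '0 0 0 0 0 2 0; 0 0 0 0 0 0 0; 0 0 0 0 0 0 0'
python3 -c "
from h import *
go(491,191,95,.235)"
python3 -m handwheel '0 0 0 0 0 2 0; 0 0 0 0 0 0 0; 0 0 0 0 0 0 0'
python3 -c "
from h import *
go(491,191,95,.235)"
python3 -m handwheel '0 0 0 0 0 2 0; 0 0 0 0 0 0 0; 0 0 0 0 0 0 0'
python3 -c "
from h import *
go(491,191,95,.235)"
```

```text
clock: 7.53
eef_pos: [488.8, 190.8, 128.8]
tcp_rot: [3.141, 0.001, 0.235]
contact_force: [1.0, 1.0, -0.2]
opening: 0.533
grasp_force: 61.8
clock: 7.78
eef_pos: [489.1, 191.0, 127.7]
tcp_rot: [-3.142, -0.0, 0.235]
contact_force: [1.0, 0.4, -1.5]
opening: 0.532
grasp_force: 61.8
t 7.78 pos [489.1 191.  127.7] rot [-3.1415e+00 -4.0000e-04  2.3490e-01] F [ 0.95  0.39 -1.45] M [ 0.02 -0.13 -0.02] open 0.532 grip 61.8
rotvec [-0.0001 -0.0004 -0.0001] delta now [ 1.9  0.4 32.7] after turn [ 1.9  0.4 32.7]
clock: 8.03
eef_pos: [489.1, 191.0, 125.6]
tcp_rot: [-3.142, -0.001, 0.235]
contact_force: [1.2, 0.8, 0.4]
opening: 0.529
grasp_force: 61.8
t 8.03 pos [489.1 191.  125.6] rot [-3.1415e+00 -6.0000e-04  2.3480e-01] F [1.15 0.8  0.36] M [ 0.04 -0.21  0.  ] open 0.529 grip 61.8
rotvec [-0.0001 -0.0006 -0.0002] delta now [ 1.8  0.4 30.6] after turn [ 1.8  0.4 30.6]
clock: 8.28
eef_pos: [489.1, 190.9, 123.5]
tcp_rot: [-3.142, -0.0, 0.235]
contact_force: [1.2, 0.7, 0.0]
opening: 0.528
grasp_force: 61.9
t 8.28 pos [489.1 190.9 123.5] rot [-3.1415e+00 -5.0000e-04  2.3480e-01] F [1.17 0.75 0.01] M [ 0.14 -0.32 -0.04] open 0.528 grip 61.9
rotvec [-0.0001 -0.0005 -0.0002] delta now [ 1.8  0.4 28.5] after turn [ 1.8  0.4 28.5]
```

```bash
for i in 1; do python3 -m handwheel '0 0 0 0 0 2 0; 0 0 0 0 0 0 0; 0 0 0 0 0 0 0'; done
python3 -c "
from h import *
go(491,191,95,.235)"
python3 -m handwheel '0 0 0 0 0 2 0; 0 0 0 0 0 0 0; 0 0 0 0 0 0 0'
python3 -c "
from h import *
go(491,191,95,.235)"
```

```text
clock: 8.53
eef_pos: [489.1, 191.0, 121.5]
tcp_rot: [-3.142, -0.0, 0.235]
contact_force: [2.5, 0.0, 1.1]
opening: 0.529
grasp_force: 61.9
t 8.53 pos [489.1 191.  121.5] rot [-3.1415e+00 -5.0000e-04  2.3480e-01] F [2.46 0.04 1.15] M [ 0.14 -0.39  0.03] open 0.529 grip 61.9
rotvec [-0.0001 -0.0005 -0.0002] delta now [ 1.8  0.4 26.5] after turn [ 1.8  0.4 26.5]
clock: 8.78
eef_pos: [489.1, 191.0, 119.5]
tcp_rot: [-3.141, -0.0, 0.235]
contact_force: [3.1, 1.1, 2.0]
opening: 0.532
grasp_force: 62.1
t 8.78 pos [489.1 191.  119.5] rot [-3.1415e+00 -4.0000e-04  2.3480e-01] F [3.06 1.1  2.04] M [ 0.22 -0.48 -0.06] open 0.532 grip 62.1
rotvec [-0.0001 -0.0004 -0.0002] delta now [ 1.9  0.4 24.5] after turn [ 1.9  0.4 24.5]
```

Only the −x hook is touching (Fx about +3 N), so the guard is roughly 2 mm too far −x. I'll shift +x until Fx is near zero.

```bash
python3 -m handwheel '0 0 0 2 0 0 0; 0 0 0 0 0 0 0; 0 0 0 0 0 0 0'
python3 -c "
from h import *
go(491,191,95,.235)"
python3 -m handwheel '0 0 0 0 0 2 0; 0 0 0 0 0 0 0; 0 0 0 0 0 0 0'
python3 -c "
from h import *
go(491,191,95,.235)"
```

```text
clock: 9.03
eef_pos: [490.5, 191.3, 119.3]
tcp_rot: [3.142, 0.001, 0.235]
contact_force: [0.7, 0.4, 4.1]
opening: 0.532
grasp_force: 62.1
t 9.03 pos [490.5 191.3 119.3] rot [3.1416e+00 9.0000e-04 2.3470e-01] F [0.7  0.43 4.12] M [ 0.13 -0.11  0.  ] open 0.532 grip 62.1
rotvec [ 0.      0.0009 -0.0003] delta now [ 0.4  0.4 24.3] after turn [ 0.4  0.4 24.3]
clock: 9.28
eef_pos: [490.4, 191.2, 117.2]
tcp_rot: [3.142, 0.001, 0.235]
contact_force: [0.2, -0.2, 0.8]
opening: 0.532
grasp_force: 62.2
t 9.28 pos [490.4 191.2 117.2] rot [3.1415e+00 8.0000e-04 2.3470e-01] F [ 0.19 -0.18  0.77] M [ 0.1  -0.12 -0.09] open 0.532 grip 62.2
rotvec [ 0.0001  0.0008 -0.0003] delta now [ 0.5  0.3 22.2] after turn [ 0.5  0.3 22.2]
```

```bash
python3 -m handwheel '0 0 0 0 0 1.5 0; 0 0 0 0 0 0 0'; python3 -m handwheel '0 0 0 0 0 1.5 0; 0 0 0 0 0 0 0'
python3 -c "
from h import *
go(491,191,95,.235)"
python3 -m handwheel '0 0 0 0 0 1.5 0; 0 0 0 0 0 0 0'; python3 -m handwheel '0 0 0 0 0 1.5 0; 0 0 0 0 0 0 0'
python3 -c "
from h import *
go(491,191,95,.235)"
```

```text
clock: 9.45
eef_pos: [490.5, 191.2, 115.6]
tcp_rot: [3.142, 0.001, 0.235]
contact_force: [0.7, 0.4, 0.6]
opening: 0.535
grasp_force: 62.1
clock: 9.62
eef_pos: [490.5, 191.2, 114.1]
tcp_rot: [3.141, 0.001, 0.235]
contact_force: [1.5, -0.1, -0.5]
opening: 0.533
grasp_force: 62.0
t 9.62 pos [490.5 191.2 114.1] rot [3.1415e+00 7.0000e-04 2.3480e-01] F [ 1.55 -0.07 -0.5 ] M [ 0.05 -0.11 -0.03] open 0.533 grip 62.0
rotvec [ 0.0001  0.0007 -0.0002] delta now [ 0.4  0.3 19.1] after turn [ 0.4  0.3 19.1]
clock: 9.78
eef_pos: [490.6, 191.2, 112.6]
tcp_rot: [3.142, 0.001, 0.235]
contact_force: [0.6, -0.2, -0.9]
opening: 0.526
grasp_force: 62.0
clock: 9.95
eef_pos: [490.6, 191.3, 111.2]
tcp_rot: [3.142, 0.0, 0.235]
contact_force: [0.3, 0.2, -0.9]
opening: 0.534
grasp_force: 62.0
t 9.95 pos [490.6 191.3 111.2] rot [3.1416e+00 4.0000e-04 2.3480e-01] F [ 0.25  0.21 -0.85] M [ 0.04 -0.12 -0.02] open 0.534 grip 62.0
rotvec [ 0.      0.0004 -0.0002] delta now [ 0.3  0.3 16.2] after turn [ 0.3  0.3 16.2]
```

No force here, where the wedge should already be pushing back. I'll look before going on.

Run:
```python
from h import *
sd=np.float32([cams.grab_frame("side") for _ in range(4)]).mean(0).astype(np.uint8)[:,:,::-1]
cv2.imwrite("pics/s5.png",sd)
cv2.imwrite("pics/z5.png",cv2.resize(sd[210:310,275:385],(660,600),interpolation=cv2.INTER_CUBIC))
```

```text
(no output)
```

View pics/z5.png

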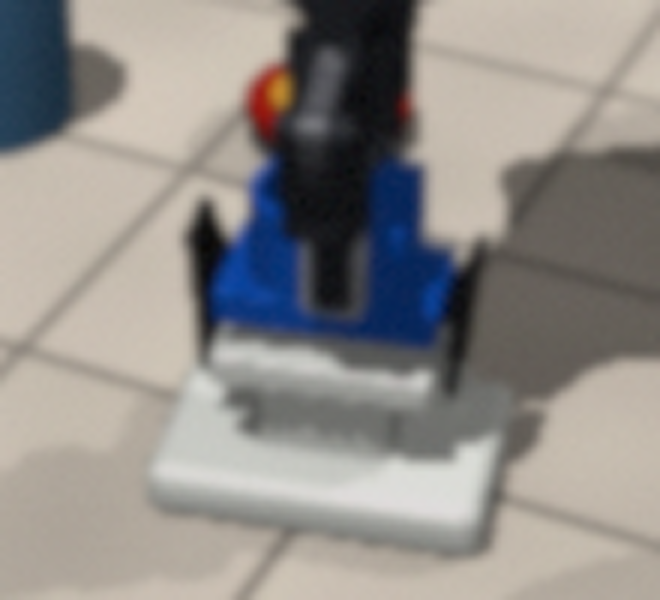

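The guard is level between the hooks, and both hooks are bent outward: tips at (205,200) and (483,240), against upright before. So it is past the wedge peak and sliding. I'll soften the grip so it yields if the stop comes hard, then continue in small steps.

```bash
python3 -m handwheel '0 0 0 0 0 1.5 0; 0 0 0 0 0 0 0; 0 0 0 0 0 0 0' 30; for i in 1; do python3 -m handwheel '0 0 0 0 0 1.5 0; 0 0 0 0 0 0 0'; done; python3 -m handwheel '0 0 0 0 0 1.5 0; 0 0 0 0 0 0 0'; python3 -m handwheel '0 0 0 0 0 1.5 0; 0 0 0 0 0 0 0; 0 0 0 0 0 0 0'
python3 -c "
from h import *
go(491,191,95,.235)"
```

```text
clock: 10.4
eef_pos: [490.7, 191.3, 109.8]
tcp_rot: [3.142, 0.0, 0.235]
contact_force: [0.4, 0.3, -0.8]
opening: 0.53
grasp_force: 61.8
clock: 10.57
eef_pos: [490.8, 191.3, 108.3]
tcp_rot: [-3.142, 0.0, 0.235]
contact_force: [0.2, -0.2, -0.0]
opening: 0.529
grasp_force: 61.8
clock: 10.73
eef_pos: [490.8, 191.3, 106.7]
tcp_rot: [-3.142, 0.0, 0.235]
contact_force: [-0.2, -0.1, 0.1]
opening: 0.528
grasp_force: 61.8
clock: 10.98
eef_pos: [490.7, 191.3, 105.3]
tcp_rot: [-3.142, 0.0, 0.235]
contact_force: [0.4, 1.1, -0.1]
opening: 0.527
grasp_force: 61.8
t 10.98 pos [490.7 191.3 105.3] rot [-3.1416e+00  2.0000e-04  2.3480e-01] F [ 0.38  1.14 -0.07] M [ 0.06 -0.04 -0.04] open 0.527 grip 61.8
rotvec [-0.      0.0002 -0.0002] delta now [ 0.2  0.4 10.3] after turn [ 0.2  0.4 10.3]
```

```bash
python3 -m handwheel '0 0 0 0 0 1 0; 0 0 0 0 0 0.5 0'; python3 -m handwheel '0 0 0 0 0 1 0; 0 0 0 0 0 0.5 0';  python3 -c "
from h import *
go(491,191,95,.235)"; python3 -m handwheel '0 0 0 0 0 1 0; 0 0 0 0 0 0 0'; python3 -m handwheel '0 0 0 0 0 1 0; 0 0 0 0 0 0 0';
python3 -c "
from h import *
go(491,191,95,.235)"
```

```text
clock: 11.15
eef_pos: [490.8, 191.3, 103.9]
tcp_rot: [3.142, 0.0, 0.235]
contact_force: [0.3, -0.1, 0.2]
opening: 0.528
grasp_force: 61.8
clock: 11.32
eef_pos: [490.5, 191.2, 102.0]
tcp_rot: [3.141, 0.001, 0.235]
contact_force: [0.7, 0.5, -0.6]
opening: 0.529
grasp_force: 61.4
t 11.32 pos [490.5 191.2 102. ] rot [3.1415e+00 8.0000e-04 2.3490e-01] F [ 0.67  0.52 -0.56] M [ 0.01  0.02 -0.02] open 0.529 grip 61.4
rotvec [ 0.0001  0.0008 -0.0001] delta now [0.4 0.3 7. ] after turn [0.4 0.3 7. ]
clock: 11.48
eef_pos: [490.6, 191.2, 101.1]
tcp_rot: [3.142, 0.001, 0.235]
contact_force: [0.2, -0.2, -1.4]
opening: 0.531
grasp_force: 61.4
clock: 11.65
eef_pos: [490.8, 191.3, 100.8]
tcp_rot: [3.142, 0.0, 0.235]
contact_force: [-1.7, -1.0, 5.6]
opening: 0.528
grasp_force: 62.3
t 11.65 pos [490.8 191.3 100.8] rot [3.1416e+00 1.0000e-04 2.3480e-01] F [-1.68 -0.96  5.59] M [-0.14  0.31  0.06] open 0.528 grip 62.3
rotvec [ 0.      0.0001 -0.0002] delta now [0.1 0.4 5.8] after turn [0.1 0.4 5.8]
```

Firm contact (5.6 N) about 1 mm after a small jump near 102–103, which looks like click then stop. I'll check the hook tips and plate numerically.

Run:
```python
from h import *
sd=np.float32([cams.grab_frame("side") for _ in range(4)]).mean(0).astype(np.uint8)[:,:,::-1];cv2.imwrite("pics/s6.png",sd)
go(491,191,95,.235)
def cent(im,rows,u0,u1): # darkness-weighted column
    o=[]
    for v in rows:
        w=np.clip(90-im[v,u0:u1].max(1).astype(float),0,None);o.append(round(float((w*np.arange(u0,u1)).sum()/max(w.sum(),1)),1))
    return o
for f in("s1","s5","s6"):
    im=cv2.imread(f"pics/{f}.png");print(f,"L",cent(im,range(244,262,3),303,317),"R",cent(im,range(252,272,3),345,360))
    h=cv2.cvtColor(im,cv2.COLOR_BGR2HSV);m=cv2.inRange(h,(105,150,40),(125,255,255));
    y,x=np.where(m[225:300,300:365]);print(" blue bottom rows by col",[(c+300,int(y[x==c].max()+225)) for c in range(10,52,5) if (x==c).any()])
```

```text
t 11.85 pos [490.8 191.3 100.8] rot [ 3.1416 -0.      0.2349] F [-1.8  -0.63  5.89] M [-0.07  0.31  0.02] open 0.53 grip 62.3
rotvec [ 0.     -0.     -0.0001] delta now [0.1 0.3 5.8] after turn [0.1 0.3 5.8]
s1 L [0.0, 310.9, 311.0, 311.0, 310.5, 310.4] R [351.9, 351.0, 350.2, 349.8, 350.1, 350.2, 350.0]
 blue bottom rows by col []
s5 L [309.0, 308.8, 309.3, 309.1, 308.7, 308.5] R [355.2, 352.9, 351.9, 351.2, 350.9, 350.4, 350.0]
 blue bottom rows by col [(310, 263), (315, 263), (320, 263), (325, 264), (330, 264), (335, 265), (340, 266), (345, 266), (350, 258)]
s6 L [0.0, 310.9, 311.0, 311.3, 310.9, 309.7] R [356.1, 351.1, 349.7, 349.5, 350.4, 350.2, 349.9]
 blue bottom rows by col [(310, 265), (315, 266), (320, 267), (325, 267), (330, 268), (335, 269), (340, 270), (345, 270)]
```

Hooks are upright again (311.0 and ~350 px, as at rest), so both have clicked. A light extra press confirms the hard stop, then release.

```bash
python3 -m handwheel '0 0 0 0 0 0.5 0; 0 0 0 0 0 0 0'
python3 -m handwheel '0 0 0 0 0 -0.7 0; 0 0 0 0 0 0 0; 0 0 0 0 0 0 0.65; 0 0 0 0 0 0 0.8; 0 0 0 0 0 0 1'
python3 -m handwheel '0 0 0 0 0 0 1; 0 0 0 0 0 0 1; 0 0 0 0 0 0 1; 0 0 0 0 0 0 1; 0 0 0 0 0 -3 1'
```

```text
clock: 12.02
eef_pos: [490.8, 191.3, 100.8]
tcp_rot: [3.142, -0.0, 0.235]
contact_force: [-4.8, -1.5, 12.3]
opening: 0.532
grasp_force: 63.4
clock: 12.43
eef_pos: [490.8, 191.3, 100.5]
tcp_rot: [3.142, 0.0, 0.235]
contact_force: [-0.3, -1.0, -0.0]
opening: 0.904
grasp_force: 0.0
clock: 12.85
eef_pos: [490.5, 191.2, 103.3]
tcp_rot: [3.141, 0.001, 0.235]
contact_force: [-0.8, -0.2, 1.0]
opening: 1.0
grasp_force: 0.0
```

```bash
python3 -m handwheel '0 0 0 0 0 -15 1; 0 0 0 0 0 -30 1; 0 0 0 0 0 -40 1; 0 0 0 0 0 -40 1; 0 0 0 0 0 -40 1'
python3 -m handwheel '0 0 0 0 0 -40 1; 0 0 0 0 0 0 1; 0 0 0 0 0 0 1; 0 0 0 0 0 0 1; 0 0 0 0 0 0 1'
python3 - <<'E'
from h import *
sd=np.float32([cams.grab_frame("side") for _ in range(4)]).mean(0).astype(np.uint8)[:,:,::-1]
tp=np.float32([cams.grab_frame("top") for _ in range(4)]).mean(0).astype(np.uint8)[:,:,::-1]
go(491,191,300,.235)
cv2.imwrite("pics/z7.png",np.hstack([cv2.resize(x,(400,400),interpolation=cv2.INTER_CUBIC) for x in(tp[198:258,228:288],sd[235:305,295:365])]))
E
```

```text
clock: 13.27
eef_pos: [490.3, 191.1, 270.6]
tcp_rot: [3.142, 0.0, 0.235]
contact_force: [1.7, 0.7, 0.1]
opening: 1.003
grasp_force: 0.0
clock: 13.68
eef_pos: [490.0, 191.0, 307.3]
tcp_rot: [3.141, 0.002, 0.235]
contact_force: [-0.1, 0.4, -0.4]
opening: 1.003
grasp_force: 0.0
t 14.08 pos [490.7 191.3 308.2] rot [3.1415e+00 7.0000e-04 2.3480e-01] F [-0.35  0.33  0.41] M [-0.01  0.01 -0.  ] open 0.995 grip 0.0
rotvec [ 0.0001  0.0007 -0.0002] delta now [0.2 0.3 8.2] after turn [0.2 0.4 8.2]
```

View pics/z7.png

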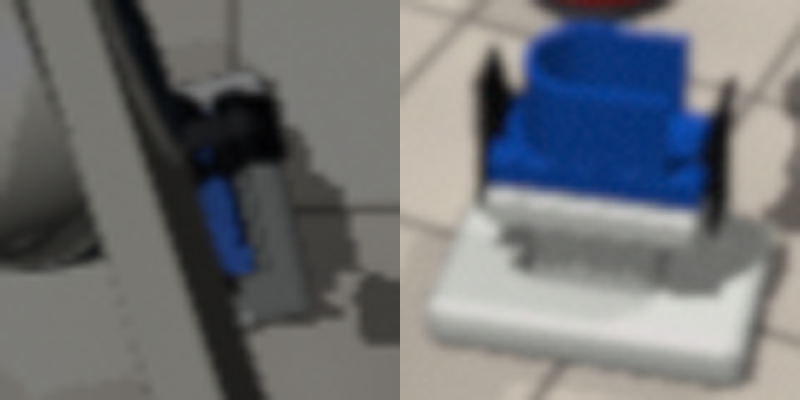

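The side crop shows the guard flat on the saddle, its near edge from (490,180) to (700,205). Both hooks are upright over its tongues, at (490,90) and (722,130), and the gripper is clear.

```bash
python3 -c "
from rig import r
print(r.sign_off())"
```

```text
the job is handed in; nothing more can be done
None
```

I clipped the heel guard onto the stand and handed the job in at about 14 s: it lies flat on the saddle with both hooks sprung back, the highest push I read was about 12 N, and the arm touched none of the other things; no verdict came back.

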